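Lock the filter cover on the lab air pump

TASK

Put the loose blue cover back over the open filter compartment on top of the light grey air pump, press its spring-loaded yellow stud fully in with only as much force as it needs, and turn it a quarter turn clockwise so that it locks the cover down. Let go, and leave the bottle, basket and jar where they are.

Things in the scene. Friction and masses are not known exactly. Their poses are not given: they have to be found in the camera images.
- pump: Light grey fixed bench air pump, 220 (its x) x 180 (its y) mm, top face 85 mm above the bench. Origin: centre of its underside. In the middle of its top is the open filter compartment, framed by a raised coaming 120 (x) x 100 (y) mm outside, 6 mm wide, top 99 mm above the bench, edges rounded. Loading the pump with over 25 N through cover or stud, pressing or twisting, bends the latch: failure.
- slot (a point): Nominal middle, 85.5 mm up, of the slot (34 mm along the pump's x, 12 mm wide) in the steel bridge across the opening; below the bridge is a hard rubber floor on which the stud bottoms. This point is fixed to the pump: the bridge with its floor is adjustable and sits up to 5.5 mm higher or lower. That is not measured; the bottom must be felt.
- seat (a point): Point on the pump, 87 mm above its underside, in the middle of the opening, with the pump's axes: the cover's origin comes here when the cover is fully down, its top plate on the coaming and its skirt round the coaming with 2 mm play on each side.
- cover: Loose blue pan-shaped cover, open side down, 130 (its x) x 110 (its y) mm, about 0.32 kg with its captive stud, by which it is carried. Origin: centre of the skirt's lower edge. Skirt 3 mm thick, 12 mm deep inside, rounded below; upper face of the plate 16 mm above the origin. Fits either way round (half turn). White marks along its x (unlocked), red along its y (locked).
- knob (a point): On the stud's axis, upper face of its black flange (44 mm across, 4 mm thick), 47 mm above the cover's origin with the stud up; moves with the stud. On the flange stands the yellow grip bar, 44 mm long (this point's x), 12 thick, 26 tall; fingertips can rest on the flange to push. Under the plate is a parallel cross bar 26 x 6 x 5 mm, its underside 5 mm above the cover's origin.
- stud_push (a joint): Stud pressed down into the cover, m: 0 up, stop at 0.0265. Spring: 1.2 N at 0, plus 0.3 N per mm. With the cover seated and bar along the slot it bottoms on the bridge's floor at 0.013 to 0.024 (5 to 8.4 N), then the force rises 10 N per mm. It can turn there only within 1.5 mm of the bottom; after a quarter turn it springs back 4 mm into a notch: locked.
- stud_turn (a joint): Turn of the stud in the cover, rad, growing clockwise seen from above, 0 to 1.65 between stops, 0.04 N m of friction. 0: grip bar along the cover's x, in line with the slot (enters within 0.2 rad of that). 1.57: crosswise, locked. It may start a little off 0.
- bottle: White plastic bottle, 72 mm across, 150 mm tall, standing on the bench; leave alone. Origin: centre of its underside.
- basket: White open plastic basket, 160 x 110 x 70 mm; leave alone. Origin: centre of its underside.
- jar: Amber glass jar with black cap, 60 mm across, 70 mm tall; leave alone. Origin: centre of its underside.
There are look-alikes about, which are no part of the job. Leave any orange or turquoise look-alike of the cover alone.

How it is judged:
On the way, in this order (a step that is already met when the one before it is completed fails the run):
1. the cover is down on the coaming, the stud not yet turned (horizontal distance between cover and seat below 0.006 m and z of cover in the frame of seat between -0.003 and 0.003 m and angle between the z axis of cover and the z axis of pump, either way round below 0.05 rad and value of joint stud_turn below 0.45 rad), for 0.1 s.
2. the stud is pressed in through the slot before it is turned (all of step 1 and value of joint stud_push above 0.0105 m), for 0.05 s.
At the end, for the whole second after the job is handed in: Cover down on the coaming (within 6 mm sideways, 3 mm in height, 0.05 rad of level), stud turned 1.35 rad or more and caught under the bridge (staying 7.5 to 22 mm in), at rest and let go; bottle, basket and jar moved less than 30 mm and not tipped (horizontal distance between cover and seat below 0.006 m and z of cover in the frame of seat between -0.003 and 0.003 m and angle between the z axis of cover and the z axis of pump, either way round below 0.05 rad and value of joint stud_turn above 1.35 rad and value of joint stud_push between 0.0075 and 0.022 m and velocity of joint stud_turn below 0.1 rad/s and linear speed of cover below 0.02 m/s); the robot touches nothing.
It fails at once if the pump is loaded through the cover and stud with more than 25 N (contact force between cover and pump above 25 N).
It fails at once if the bottle is moved or tipped (distance of bottle from where it was at the start of the episode above 0.03 m or angle between bottle's own z axis and vertical above 0.3 rad).
It fails at once if the basket is moved or tipped (distance of basket from where it was at the start of the episode above 0.03 m or angle between basket's own z axis and vertical above 0.3 rad).
It fails at once if the jar is moved or tipped (distance of jar from where it was at the start of the episode above 0.03 m or angle between jar's own z axis and vertical above 0.3 rad).
It also fails if it takes over 58 s, if anything falls off the work surface, if the arm or the gripper's body presses on something with over 40 N, if the wrist force passes 120 N, or if a joint passes its speed limit or range.

ROBOT

A 6-joint arm with a two-finger parallel gripper is mounted at the origin on the work surface. World frame = base frame: x ahead of the robot, y to its left, z up, the work surface at z = 0. Lengths are in m, angles in rad, forces in N, time in s.
With the tool pointing down it reaches from about 0.375 to 0.975 m from the base axis. Payload 3.8 kg.
Tool frame: the origin (TCP) lies on the centre line of the jaws, within the pads' length; the fingertips stand 25 mm ahead of it and the grasp point (between the pads) lies 6 mm ahead of it; z points along the fingers, x is the direction in which the jaws open and shut, and the axes are right-handed (so a half turn about z gives the same grasp; the last joint's range is limited). The gripper opens to 85 mm and grips with 20 to 120 N. Pads are 22 mm wide; open, the fingers measure 114 mm over their backs; the gripper's body (76 mm by 85 mm) begins 54 mm behind the grasp point. The pads swing forward as they close: fully open they stand 13 mm farther back than shut.
Start: joints at [-1.173, 0.264, 1.604, -0, 1.274, -0.037], TCP at [0.284, -0.612, 0.256] pointing down, gripper open.
Joint ranges: [-2.63, 2.63], [-0.94, 2.18], [0.31, 2.57], [-1.31, 4.45], [0, 2.66], [-2.55, 2.55]. Speed limits (rad/s): [2.57, 2.57, 3.14, 3.14, 3.14, 3.14].

INTERFACE

Orientations are given as a unit quaternion [w, x, y, z].
In Python, from rig import readout, grab_frame, ctrl gives the robot as it stands.
- The arm moves only by the shell command python3 -m handwheel 'ROWS'. ROWS is text: rows parted by semicolons, each of 7 numbers parted by spaces: the shift along the tool's x, y, z in mm, then the turn, a rotation vector about the tool's x, y, z in degrees, then the closure, from 0 (fully open) to 1 (shut). In form: dx dy dz rx ry rz grip; .... A call has 1 to 20 rows; each row is the pose to reach, as a shift and turn from the pose commanded when the call began, along the tool's axes at that moment; what a row does not reach only later rows make up. A row lasts 1/12 s, in which the tool goes at most 41.7 mm and 7.16 degrees, less where a joint would pass 70% of its speed; a pose out of reach is approached as far as the arm can. A call with a gripper value outside its range is refused whole. The fingers move at their own pace and stop on an object; the grip force is fixed at half the most. Time passes only in rows, so rows that repeat a pose let the fingers close. It gives the time, the measured TCP pose, the force and the opening at its end, in the units of the state.
- readout.state(): the state, without advancing time (a new reading comes with each control period).
- grab_frame(name): name is "side" or "top" or "wrist"; returns a dict with "frame" (384x512x3 uint8, red, green, blue), "z_map" (384x512 float32, m along the optical axis (not along the pixel's ray), 0 where there is no reading), "K" (3x3 intrinsics, pixels), "R" (3x3) and "t" (3): a world point X has camera coordinates R X + t. Camera axes: x right, y down, z forward; pixel columns grow to the right and rows downward; lengths in m; the calibration is good to about 2 mm. A picture is of the moment at which its call begins.
- ctrl.job_done(): hands the job in, once; it reports no verdict.
The state is a dict: "t": time; "qpos": joint angles; "joint_velocities": joint speeds; "effort": joint torques, N m; "eef_pos": TCP position; "ee_rot": TCP orientation; "ft_force": force on the tool from outside, world axes, zero at the start; "ft_torque": the same for the moment, N m; "finger_gap": opening from 0.0 (shut) to 1.0 (fully open).
Only numpy, scipy, OpenCV 4.12 (cv2) and the standard library are available. Lean on these libraries where they do the work, as an engineer would, in place of code of your own. Each camera call takes 0.05 s, during which the arm holds its last target. There are 200 camera calls.

## Working session

There is one attempt and no reset: what is moved stays moved. The work goes in short steps, Python scripts to look and compute and a shell command to move; the robot and the scene stay as the last step left them, time stands still between calls to the robot, and variables do not carry over. Pictures are saved under pics/ and viewed, about 8 in all and at most 12, crops included, and the job is handed in when it is done.

```bash
mkdir -p pics; ls
python3 - <<'E'
from rig import readout, grab_frame
import cv2,numpy as np
ims=[]
for n in ("top","side"):
    f=grab_frame(n); np.savez(f"pics/{n}0.npz",**f); ims.append(f["frame"])
    print(n,f["K"].round(1).tolist(),f["R"].round(3).tolist(),f["t"].round(3).tolist())
for n,i in zip(("top","side"),ims): cv2.imwrite(f"pics/{n}0.png",cv2.resize(i[:,:,::-1],(800,600)))
print(readout.state())
E
```

```text
pics
top [[496.5, 0.0, 255.6], [0.0, 496.5, 184.1], [0.0, 0.0, 1.0]] [[0.022, -1.0, 0.006], [-0.985, -0.023, -0.172], [0.172, -0.002, -0.985]] [-0.0, 0.589, 1.665]
side [[439.3, 0.0, 254.3], [0.0, 439.3, 193.3], [0.0, 0.0, 1.0]] [[-0.969, -0.247, 0.011], [-0.129, 0.468, -0.874], [0.211, -0.849, -0.485]] [0.549, 0.137, 1.164]
{'t': 0.1, 'qpos': array([-1.17290384e+00,  2.64663629e-01,  1.60525558e+00,  7.84662601e-06,
        1.27369073e+00, -3.68888472e-02]), 'joint_velocities': array([-0.0014741 ,  0.00015055, -0.00165644,  0.00079528,  0.00013666,
        0.0003393 ]), 'effort': array([ 8.45280229e-04, -5.16703856e+01, -3.68591487e+01, -1.14122770e-05,
        6.28323483e-03,  4.13346959e-05]), 'eef_pos': array([ 0.28408736, -0.61162945,  0.25508623]), 'ee_rot': array([-5.76674754e-04,  8.42973474e-01, -5.37954184e-01, -8.27534929e-04]), 'ft_force': array([-0.11845633, -0.63555687, -0.17164008]), 'ft_torque': array([-0.01290397,  0.01374149, -0.0141022 ]), 'finger_gap': 1.0059966016150517}
```

View pics/top0.png

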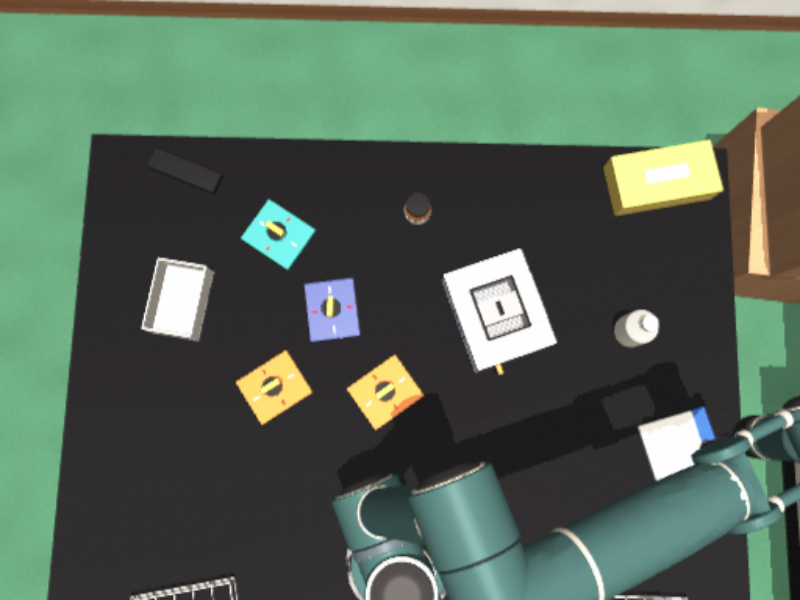

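View pics/side0.png

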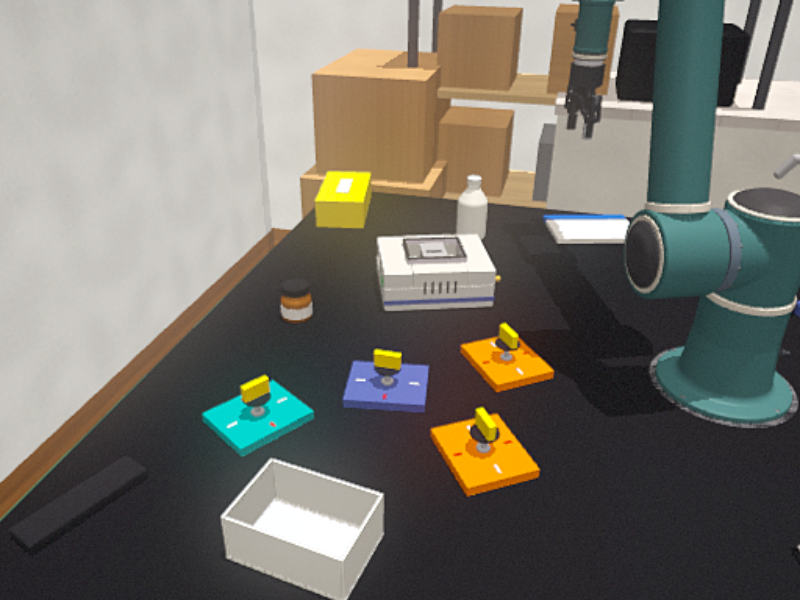

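The top view (800x600) shows these candidates:
- blue cover at (331,308)
- turquoise look-alike at (278,233)
- orange look-alikes at (273,387) and (385,392)

The pump is at (500,308) with its opening and slot at (502,308). The white box with blue at (675,440) isn't part of the job. I choose the blue cover at (331,308), and I'll measure it and check it in one crop.

```bash
cat > h.py <<'E'
import numpy as np,cv2
def ray(f,uv,z):
    uv=np.atleast_2d(uv).astype(float)
    d=np.c_[(uv-f["K"][[0,1],[2,2]])/f["K"][[0,1],[0,1]],np.ones(len(uv))]@f["R"]
    c=-f["R"].T@f["t"]; return c+d*((z-c[2])/d[:,2])[:,None]
def big(m,n=1):
    c,_=cv2.findContours(m.astype(np.uint8),cv2.RETR_EXTERNAL,cv2.CHAIN_APPROX_NONE)
    return sorted(c,key=cv2.contourArea)[::-1][:n]
def rect(f,c,z):
    p=ray(f,c[:,0,:],z)[:,:2]*1000
    return cv2.minAreaRect(p.astype(np.float32))
def depthpts(f):
    v,u=np.mgrid[:384,:512]; z=f["z_map"]
    P=np.stack([(u-f["K"][0,2])/f["K"][0,0]*z,(v-f["K"][1,2])/f["K"][1,1]*z,z],-1)
    return (P-f["t"])@f["R"]
E
python3 - <<'E'
from h import *
f=dict(np.load("pics/top0.npz")); h=cv2.cvtColor(f["frame"],cv2.COLOR_RGB2HSV)
P=depthpts(f)
roi=np.zeros((384,512),bool); roi[165:230,185:240]=1
blue=(h[...,0]>105)&(h[...,0]<135)&(h[...,1]>60)&(h[...,2]>60)&roi
c=big(blue)[0]; hull=cv2.convexHull(c); print("cover",rect(f,hull,.016), "z",np.median(P[blue][:,2]))
yel=(h[...,0]>20)&(h[...,0]<35)&(h[...,1]>120)&(h[...,2]>100)&roi
print("bar",rect(f,big(yel)[0],.073),"z",np.percentile(P[yel][:,2],[20,80]))
for nm,m,z in (("red",((h[...,0]<8)|(h[...,0]>172))&(h[...,1]>90),.016),("white",(h[...,1]<50)&(h[...,2]>180),.016)):
    for k in big(m&roi,3): print(nm,ray(f,k[:,0].mean(0),z).round(4), cv2.contourArea(k))
roi2=np.zeros_like(roi); roi2[140:250,270:370]=1
# pump by height
m=(P[...,2]>.078)&(P[...,2]<.11)&roi2; c=big(m)[0]; print("pump",rect(f,c,.085))
m=(P[...,2]>.0925)&(P[...,2]<.11)&roi2; 
for c in big(m,3): print("coam",rect(f,c,.099),cv2.contourArea(c))
cv2.imwrite("pics/c1.png",np.hstack([cv2.resize(f["frame"][160:240,180:240,::-1],(390,520),interpolation=2),cv2.resize(f["frame"][155:241,280:360,::-1],(400,520),interpolation=2)]))
E
```

```text
cover ((542.9332275390625, 164.47122192382812), (135.28016662597656, 114.15213775634766), 8.715012550354004) z 0.015911699316466372
bar ((538.5430297851562, 159.41978454589844), (3.3574960231781006, 38.2627067565918), 82.74420928955078) z [0.05263887 0.07581875]
red [[0.5497 0.1266 0.016 ]] 0.0
red [[0.5373 0.2034 0.016 ]] 0.0
white [[0.4977 0.1581 0.016 ]] 4.0
white [[0.587  0.1721 0.016 ]] 3.5
white [[0.5719 0.1643 0.016 ]] 0.0
pump ((541.7417602539062, -202.3268280029297), (220.06809997558594, 181.5440673828125), 20.45686912536621)
coam ((538.36181640625, -201.09420776367188), (129.88978576660156, 107.47935485839844), 21.861888885498047) 1002.5
coam ((665.4205322265625, -230.3374786376953), (0.0, 0.0), 0.0) 0.0
coam ((658.0850830078125, -213.3696746826172), (0.0, 0.0), 0.0) 0.0
```

View pics/c1.png

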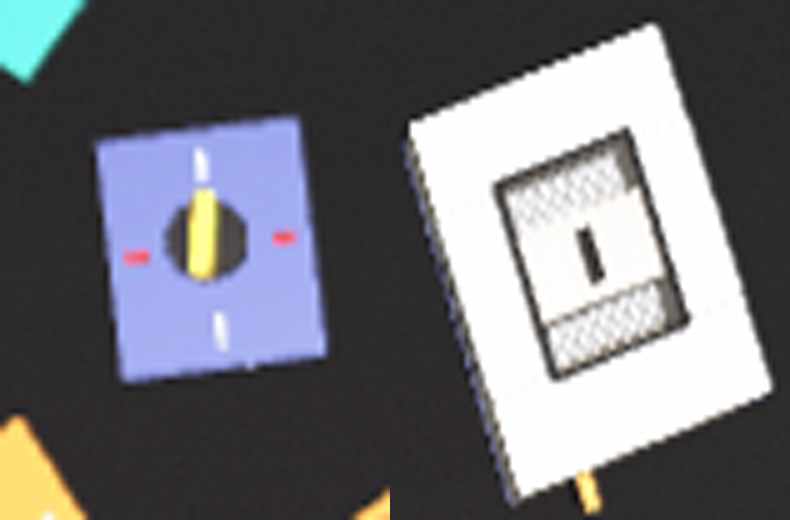

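The crop shows the blue cover (left) with white marks along its x at about (200,165) and (220,330). Red marks sit crosswise at (137,257) and (284,238). The yellow bar is turned about 0.25 rad clockwise off the white marks. On the right is the open compartment, with its slot at about (590,255) along the pump's long side. Sizes match: the cover is 130x110 at yaw 8.8°, the pump 220x181 at yaw 20.5°. Next I move above the cover, staying high.

```bash
python3 -m handwheel '-595 -561 0 0 0 -149 0;-595 -561 0 0 0 -149 0;-595 -561 0 0 0 -149 0;-595 -561 0 0 0 -149 0;-595 -561 0 0 0 -149 0;-595 -561 0 0 0 -149 0;-595 -561 0 0 0 -149 0;-595 -561 0 0 0 -149 0;-595 -561 0 0 0 -149 0;-595 -561 0 0 0 -149 0;-595 -561 0 0 0 -149 0;-595 -561 0 0 0 -149 0;-595 -561 0 0 0 -149 0;-595 -561 0 0 0 -149 0;-595 -561 0 0 0 -149 0;-595 -561 0 0 0 -149 0;-595 -561 0 0 0 -149 0;-595 -561 0 0 0 -149 0;-595 -561 0 0 0 -149 0;-595 -561 0 0 0 -149 0'
cat >> h.py <<'E'
from rig import readout,grab_frame
def st():
    s=readout.state(); w,x,y,z=s["ee_rot"]
    from scipy.spatial.transform import Rotation as Q
    M=Q.from_quat([x,y,z,w]).as_matrix()
    print("t",round(s["t"],2),"p",(s["eef_pos"]*1000).round(1),"yawx",np.degrees(np.arctan2(M[1,0],M[0,0])).round(2),"zax",M[:,2].round(3),"q6",s["qpos"][5].round(3),"F",s["ft_force"].round(1),"T",s["ft_torque"].round(2),"gap",round(s["finger_gap"]*85,1)); return s,M
E
python3 -c "from h import *;st()"
```

```text
t: 1.77
eef_pos: [0.5428, 0.1675, 0.2558]
ee_rot: [-0.0, 0.774, 0.634, 0.0]
ft_force: [0.3, 0.8, -0.3]
finger_gap: 1.002
t 1.77 p [542.8 167.5 255.8] yawx 78.62 zax [-0.     0.001 -1.   ] q6 -1.118 F [ 0.3  0.8 -0.3] T [-0.02 -0.03  0.  ] gap 85.2
```

```bash
python3 -m handwheel '-3 0 0 0 0 -5.4 0;-3 0 0 0 0 -5.4 0;-3 0 0 0 0 -5.4 0;-3 0 0 0 0 -5.4 0'
python3 - <<'E'
from h import *
st(); f=grab_frame("wrist"); np.savez("pics/w1.npz",**f); cv2.imwrite("pics/w1.png",f["frame"][:,:,::-1])
c=-f["R"].T@f["t"]; print(c.round(3),f["R"].round(3).tolist(),f["K"].round(1).tolist())
P=depthpts(f); h=cv2.cvtColor(f["frame"],cv2.COLOR_RGB2HSV)
blue=(h[...,0]>105)&(h[...,0]<135)&(h[...,1]>60)&(h[...,2]>60)&(abs(P[...,2]-.016)<.006)
print("cover",rect(f,cv2.convexHull(big(blue)[0]),.016))
yel=(h[...,0]>20)&(h[...,0]<35)&(h[...,1]>110)&(h[...,2]>80)&(P[...,2]>.068)
print("bar",rect(f,big(yel)[0],.073),np.median(P[yel][:,2]))
E
```

```text
t: 2.1
eef_pos: [0.5415, 0.1602, 0.2559]
ee_rot: [-0.0, 0.747, 0.665, -0.0]
ft_force: [-1.1, 0.3, 0.6]
finger_gap: 0.998
t 2.1 p [541.5 160.2 255.9] yawx 83.37 zax [-0.001 -0.    -1.   ] q6 -1.211 F [-1.1  0.3  0.6] T [ 0.06  0.04 -0.01] gap 84.8
[0.472 0.169 0.373] [[0.115, 0.993, -0.001], [0.954, -0.111, 0.279], [0.277, -0.033, -0.96]] [[329.7, 0.0, 258.0], [0.0, 329.7, 192.7], [0.0, 0.0, 1.0]]
cover ((542.6495971679688, 166.03652954101562), (129.71873474121094, 109.75127410888672), 8.778722763061523)
bar ((541.90625, 166.24819946289062), (11.679607391357422, 43.99308776855469), 89.54959869384766) 0.07224967632399892
```

View pics/w1.png

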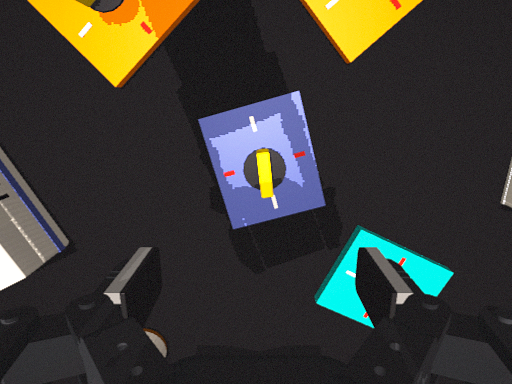

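The wrist view shows the blue cover centred at (262,160), white marks at (253,124) and (274,201), and the yellow bar at (265,174). Casting the rays gives:
- **Cover:** (542.6, 166.0) mm, yaw 8.8°, 129.7x109.8.
- **Bar:** (541.9, 166.2), yaw -0.45°, 44x11.7.

Both sizes match and the centres agree to within 1 mm, so stud_turn starts at about 0.16 rad.

```bash
python3 -m handwheel '6 0 40 0 0 -6.2 0.5;6 0 75 0 0 -6.2 0.5;6 0 115 0 0 -6.2 0.5;6 0 130 0 0 -6.2 0.5;6 0 130 0 0 -6.2 0.5;6 0 130 0 0 -6.2 0.5;6 0 130 0 0 -6.2 0.5;6 0 130 0 0 -6.2 0.5'
python3 -c "from h import *;st()"
```

```text
t: 2.82
eef_pos: [0.5446, 0.1669, 0.129]
ee_rot: [0.001, 0.709, 0.705, 0.002]
ft_force: [0.5, 0.2, 0.1]
finger_gap: 0.5
t 2.82 p [544.6 166.9 129. ] yawx 89.69 zax [ 0.005  0.001 -1.   ] q6 -1.312 F [0.5 0.2 0.1] T [-0.01 -0.02  0.  ] gap 42.5
```

```bash
python3 -m handwheel '-0.7 -2.5 25 0 0 0 0.5;-0.7 -2.5 45 0 0 0 0.5;-0.7 -2.5 54 0 0 0 0.5;-0.7 -2.5 54 0 0 0 0.5;-0.7 -2.5 54 0 0 0 0.5;-0.7 -2.5 54 0 0 0 0.5'
python3 -c "from h import *;st()"
```

```text
t: 3.32
eef_pos: [0.5415, 0.1664, 0.0741]
ee_rot: [0.001, 0.709, 0.706, 0.001]
ft_force: [-0.5, 0.3, 0.4]
finger_gap: 0.499
t 3.32 p [541.5 166.4  74.1] yawx 89.75 zax [ 0.003  0.001 -1.   ] q6 -1.312 F [-0.5  0.3  0.4] T [-0.02  0.    0.01] gap 42.4
```

```bash
python3 -m handwheel '0 0.6 0 0 0 0 0.5;0 0.6 0 0 0 0 1;0 0.6 0 0 0 0 1;0 0.6 0 0 0 0 1;0 0.6 0 0 0 0 1;0 0.6 0 0 0 0 1;0 0.6 0 0 0 0 1;0 0.6 0 0 0 0 1'
python3 -c "from h import *;st()"
```

```text
t: 3.98
eef_pos: [0.5411, 0.1663, 0.0725]
ee_rot: [0.0, 0.709, 0.706, 0.0]
ft_force: [0.7, 0.9, 0.9]
finger_gap: 0.123
t 3.98 p [541.1 166.3  72.5] yawx 89.75 zax [ 0.001  0.    -1.   ] q6 -1.312 F [0.7 0.9 0.9] T [ 0.13 -0.25 -0.03] gap 10.5
```

```bash
python3 -m handwheel '0 0 -10 0 0 0 1;0 0 -30 0 0 0 1;0 0 -60 0 0 0 1;0 0 -90 0 0 0 1;0 0 -120 0 0 0 1;-20 0 -150 0 0 -2 1;-50 0 -150 0 0 -5 1;-80 0 -150 0 0 -8 1;-110 0 -150 0 0 -11.5 1;-140 0 -150 0 0 -11.5 1;-170 0 -150 0 0 -11.5 1;-190 0 -150 0 0 -11.5 1;-200 0 -150 0 0 -11.5 1;-200 0 -150 0 0 -11.5 1;-200 0 -150 0 0 -11.5 1;-200 0 -150 0 0 -11.5 1;-200 0 -150 0 0 -11.5 1'
python3 - <<'E'
from h import *
st(); f=grab_frame("wrist"); np.savez("pics/w2.npz",**f); cv2.imwrite("pics/w2.png",f["frame"][:,:,::-1])
E
```

```text
t: 5.4
eef_pos: [0.5396, -0.0327, 0.2221]
ee_rot: [-0.0, 0.634, 0.773, 0.0]
ft_force: [0.4, 0.3, -2.3]
finger_gap: 0.127
t 5.4 p [539.6 -32.7 222.1] yawx 101.33 zax [-0.001  0.001 -1.   ] q6 -1.876 F [ 0.4  0.3 -2.3] T [ 0.04  0.04 -0.03] gap 10.8
```

View pics/w2.png

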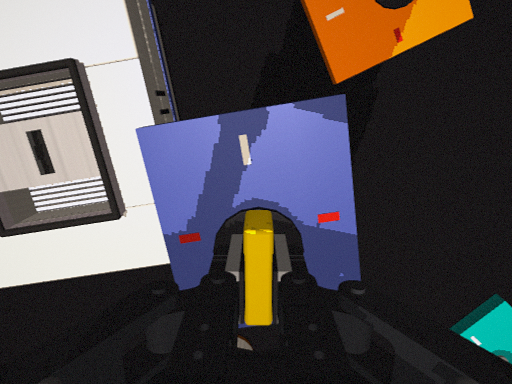

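The wrist view shows the held cover level: white mark (245,149), red marks (190,238) and (329,217). The pump's coaming is at left, with right-hand corners near (76,60) and (120,216), and the slot at (40,152). I'll measure both in this one frame so the calibration errors cancel.

```bash
cat > m2.py <<'E'
from h import *
def go(fn,zt):
    f=dict(np.load(fn)); P=depthpts(f); h=cv2.cvtColor(f["frame"],cv2.COLOR_RGB2HSV)
    zp=zt-.0725+.016
    blue=(h[...,0]>105)&(h[...,0]<135)&(h[...,1]>60)&(h[...,2]>40)&(P[...,2]>zp-.008)
    print("plate z exp",zp,"depth",np.median(P[blue][:,2]).round(4))
    red=((h[...,0]<6)|(h[...,0]>174))&(h[...,1]>150)&(abs(P[...,2]-zp)<.008)
    r=[ray(f,cv2.minAreaRect(c)[0],zp)[0]*1000 for c in big(red,2)]
    print("red",np.round(r,1),"mid",np.mean(r,0).round(1)); d=(r[0]-r[1]); d*=np.sign(d[1]); print("cover yaw by red",np.degrees(np.arctan2(-d[0],d[1])).round(2))
    c=cv2.convexHull(big(blue)[0]); print("hull",rect(f,c,zp))
    co=(P[...,2]>.094)&(P[...,2]<.106)
    k=big(co)[0]; xy=ray(f,k[:,0],.099)[:,:2]*1000
    for a in (20.5,21,21.5):
        t=np.radians(a); q=xy@np.array([[np.cos(t),-np.sin(t)],[np.sin(t),np.cos(t)]])
        lo,hi=q.min(0),q.max(0); 
        x0,x1=np.percentile(q[:,0],[5,95]); cc=np.array([(lo[0]+hi[0])/2,hi[1]-50])
        # right edge slope
        s=q[(q[:,1]>hi[1]-4)]; s=s[(s[:,0]>lo[0]+10)&(s[:,0]<hi[0]-10)]
        print(a,"extent x",(hi-lo).round(1),"centre world",(np.array([[np.cos(t),-np.sin(t)],[np.sin(t),np.cos(t)]])@cc).round(1),"edge slope deg",np.degrees(np.polyfit(s[:,0],s[:,1],1)[0]).round(2),len(s))
    g=cv2.cvtColor(f["frame"],cv2.COLOR_RGB2GRAY)
    return f,P,h,g
if __name__=="__main__":
    f,P,h,g=go("pics/w2.npz",.2221)
    s=(g[115:190,18:62]<70); c=big(s)[0]; c=c+np.array([18,115]); print("slot",rect(f,c,.0855),P[140:165,15:25,2].mean())
E
python3 m2.py
```

```text
plate z exp 0.16560000000000002 depth 0.1641
red [[526.9   4.8 165.6]
 [554.5 -69.6 165.6]] mid [540.7 -32.4 165.6]
cover yaw by red 20.38
hull ((532.5375366210938, -35.618568420410156), (112.22273254394531, 109.1763916015625), 20.429332733154297)
20.5 extent x [118.3  99.7] centre world [ 542.5 -198.9] edge slope deg -0.11 145
21 extent x [118.7 100.6] centre world [ 542.6 -198.4] edge slope deg -0.61 145
21.5 extent x [119.1 101.6] centre world [ 542.6 -198. ] edge slope deg -1.09 146
slot ((544.7628784179688, -203.3055419921875), (33.50835418701172, 10.959242820739746), 20.562063217163086) 0.0893069721216282
```

Pump yaw is 20.4–20.5° and cover yaw 20.4°. The pump centre comes out as (543, -200.5) from the coaming and slot (top view said -202.3), and the cover centre as (541, -32.4). I move over the pump, hover just above the coaming, and check the relation there.

```bash
python3 -m handwheel '-30 -5 0 0 0 0 1;-60 -11 0 0 0 0 1;-90 -17 0 0 0 0 1;-120 -22 0 0 0 0 1;-150 -28 0 0 0 0 1;-165 -31 0 0 0 0 1;-165 -31 10 0 0 0 1;-165 -31 22 0 0 0 1;-165 -31 32 0 0 0 1;-165 -31 37 0 0 0 1;-165 -31 37 0 0 0 1;-165 -31 37 0 0 0 1;-165 -31 37 0 0 0 1'
python3 - <<'E'
from h import *
st(); 
for n in ("wrist","side","top"):
    f=grab_frame(n); np.savez(f"pics/{n}3.npz",**f); 
    if n=="wrist": cv2.imwrite("pics/w3.png",f["frame"][:,:,::-1])
E
```

```text
t: 6.53
eef_pos: [0.5419, -0.2011, 0.1855]
ee_rot: [0.0, 0.634, 0.773, 0.0]
ft_force: [0.3, 0.4, -2.7]
finger_gap: 0.13
t 6.53 p [ 541.9 -201.1  185.5] yawx 101.32 zax [ 0. -0. -1.] q6 -2.167 F [ 0.3  0.4 -2.7] T [ 0.02 -0.02  0.02] gap 11.1
```

View pics/w3.png

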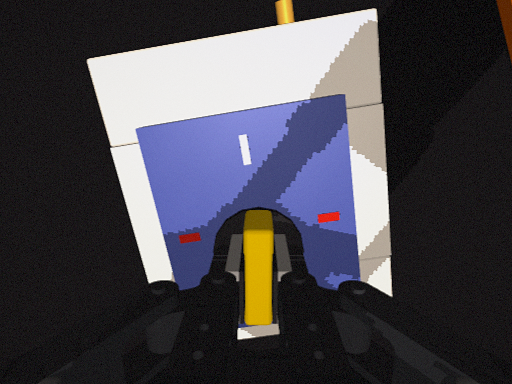

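The hover view shows the cover (red marks (190,238) and (329,217)) inside the pump's outline, whose far corners are (88,59) and (377,9). I'll compare the two by ray casting.

Run:
```python
from h import *
f=dict(np.load("pics/wrist3.npz")); P=depthpts(f); h=cv2.cvtColor(f["frame"],cv2.COLOR_RGB2HSV)
t=np.radians(20.45); A=np.array([[np.cos(t),-np.sin(t)],[np.sin(t),np.cos(t)]])
zp=.1855-.0725+.016
red=((h[...,0]<6)|(h[...,0]>174))&(h[...,1]>150)&(abs(P[...,2]-zp)<.01)
r=[ray(f,cv2.minAreaRect(c)[0],zp-.001)[0]*1000 for c in big(red,2)]; m=np.mean(r,0)[:2]
blue=(h[...,0]>105)&(h[...,0]<135)&(h[...,1]>60)&(h[...,2]>40)&(P[...,2]>zp-.01)
print("plate z",zp,np.median(P[blue][:,2]),"cover mid",m.round(1),"in pump axes",(m@A).round(1), "far edge based:")
q=ray(f,big(blue)[0][:,0],zp-.001)[:,:2]*1000@A
def edges(q,nm,hx,hy):
    lo,hi=q.min(0),q.max(0)
    a=q[(q[:,0]<lo[0]+5)&(q[:,1]>lo[1]+15)&(q[:,1]<hi[1]-15)]; 
    l=q[(q[:,1]<lo[1]+6)&(q[:,0]>lo[0]+15)&(q[:,0]<lo[0]+hx)]; r=q[(q[:,1]>hi[1]-6)&(q[:,0]>lo[0]+15)&(q[:,0]<lo[0]+hx)]
    x0=np.median(a[:,0]);y0=np.median(l[:,1]);y1=np.median(r[:,1])
    print(nm,"xmin",x0.round(1),"y",y0.round(1),y1.round(1),"width",(y1-y0).round(1),"centre",(x0+hx).round(1),((y0+y1)/2).round(1),"slope far edge deg",np.degrees(np.polyfit(a[:,1],a[:,0],1)[0]).round(2))
edges(q,"cover",65,55)
pm=(P[...,2]>.081)&(P[...,2]<.0885); 
edges(ray(f,big(pm|blue)[0][:,0],.085)[:,:2]*1000@A,"pump",110,90)
# same from top camera frame before: centre
print("top pump centre in pump axes",(np.array([541.7,-202.3])@A).round(1))
```

```text
plate z 0.129 0.12748714079421514 cover mid [ 543.5 -200.8] in pump axes [ 439.1 -378. ] far edge based:
cover xmin 374.3 y -432.4 -323.7 width 108.7 centre 439.3 -378.0 slope far edge deg -0.04
pump xmin 329.8 y -468.3 -290.1 width 178.2 centre 439.8 -379.2 slope far edge deg 0.04
top pump centre in pump axes [ 436.9 -378.8]
```

```bash
python3 -m handwheel '-0.8 0.6 0 0 0 0 1;-0.8 0.6 6 0 0 0 1;-0.8 0.6 11 0 0 0 1;-0.8 0.6 13 0 0 0 1;-0.8 0.6 15 0 0 0 1;-0.8 0.6 17 0 0 0 1;-0.8 0.6 19 0 0 0 1;-0.8 0.6 21 0 0 0 1;-0.8 0.6 22 0 0 0 1;-0.8 0.6 22 0 0 0 1;-0.8 0.6 22 0 0 0 1'
python3 -c "from h import *;st()"
```

```text
t: 7.6
eef_pos: [0.5423, -0.2024, 0.1633]
ee_rot: [-0.0, 0.634, 0.773, 0.0]
ft_force: [0.5, 0.5, -3.0]
finger_gap: 0.127
t 7.6 p [ 542.3 -202.4  163.3] yawx 101.25 zax [ 0.  0. -1.] q6 -2.167 F [ 0.5  0.5 -3. ] T [-0.06 -0.06 -0.01] gap 10.8
```

Still hanging free (-3 N) with the skirt already below the coaming top, so nothing is jammed. Down to the seat.

```bash
python3 -m handwheel '0 0 1 0 0 0 1;0 0 2 0 0 0 1;0 0 3 0 0 0 1;0 0 4 0 0 0 1;0 0 4.5 0 0 0 1;0 0 4.5 0 0 0 1;0 0 4.5 0 0 0 1;0 0 4.5 0 0 0 1'
python3 - <<'E'
from h import *
s,_=st(); f=grab_frame("wrist"); np.savez("pics/w4.npz",**f); cv2.imwrite("pics/w4.png",f["frame"][:,:,::-1])
P=depthpts(f); h=cv2.cvtColor(f["frame"],cv2.COLOR_RGB2HSV)
blue=(h[...,0]>105)&(h[...,0]<135)&(h[...,1]>60)&(h[...,2]>40)&(P[...,2]>.09)
Q=P[blue]; c=np.linalg.lstsq(np.c_[Q[:,:2]-Q[:,:2].mean(0),np.ones(len(Q))],Q[:,2],rcond=None)[0]; pz=P[(P[...,2]>.08)&(P[...,2]<.09)][:,2]
print("plate z",np.median(Q[:,2]),"slopes",c[:2].round(3),"pump top z",np.median(pz))
red=((h[...,0]<6)|(h[...,0]>174))&(h[...,1]>150)&(P[...,2]>.09)
r=[ray(f,cv2.minAreaRect(k)[0],.103)[0]*1000 for k in big(red,2)]; print("cover mid",np.mean(r,0).round(1))
E
```

```text
t: 8.27
eef_pos: [0.5424, -0.2025, 0.1591]
ee_rot: [0.0, 0.634, 0.773, 0.0]
ft_force: [-1.3, 0.9, 0.4]
finger_gap: 0.128
t 8.27 p [ 542.4 -202.5  159.1] yawx 101.25 zax [ 0. -0. -1.] q6 -2.168 F [-1.3  0.9  0.4] T [ 0.14  0.19 -0.04] gap 10.9
plate z 0.102289401669325 slopes [-0.041 -0.006] pump top z 0.08426060410196429
cover mid [ 543.9 -202.2  103. ]
```

F is up to +0.4 N and the plate is at about 103 mm (102.3 measured, and the pump top reads 0.7 low too), so the cover is on the coaming. I press lightly by 2 mm to settle it, then turn the bar in line with the slot.

```bash
python3 -m handwheel '0 0 1 0 0 0 1;0 0 2 0 0 0 1;0 0 2 0 0 -3 1;0 0 2 0 0 -6 1;0 0 2 0 0 -8.5 1;0 0 2 0 0 -8.5 1;0 0 2 0 0 -8.5 1;0 0 2 0 0 -8.5 1'
python3 - <<'E'
from h import *
st()
f2=grab_frame("wrist")
for f in (dict(np.load("pics/wrist3.npz")),f2):
    P=depthpts(f); h=cv2.cvtColor(f["frame"],cv2.COLOR_RGB2HSV)
    blue=(h[...,0]>105)&(h[...,0]<135)&(h[...,1]>60)&(h[...,2]>40)&(P[...,2]>.09)
    blue=cv2.erode(blue.astype(np.uint8),np.ones((9,9)))>0
    Q=P[blue]; c=np.linalg.lstsq(np.c_[Q[:,:2]-Q[:,:2].mean(0),np.ones(len(Q))],Q[:,2],rcond=None)[0]
    red=((h[...,0]<6)|(h[...,0]>174))&(h[...,1]>150)&(P[...,2]>.09)
    r=[ray(f,cv2.minAreaRect(k)[0],c[2])[0]*1000 for k in big(red,2)]; d=r[0]-r[1]; d*=np.sign(d[1])
    print("plate z",np.median(Q[:,2]).round(4),"slopes",c[:2].round(3),"mid",np.mean(r,0).round(1),"yaw",np.degrees(np.arctan2(-d[0],d[1])).round(2))
E
```

```text
t: 8.98
eef_pos: [0.5425, -0.2026, 0.1569]
ee_rot: [0.0, 0.576, 0.818, 0.0]
ft_force: [-1.9, 0.6, 0.8]
finger_gap: 0.126
t 8.98 p [ 542.5 -202.6  156.9] yawx 109.69 zax [ 0. -0. -1.] q6 -2.315 F [-1.9  0.6  0.8] T [0.03 0.12 0.02] gap 10.7
plate z 0.1275 slopes [-0.05  -0.007] mid [ 543.4 -200.8  128.2] yaw 20.39
plate z 0.1023 slopes [-0.043 -0.016] mid [ 543.9 -202.2  102.9] yaw 20.57
```

Run:
```python
from h import *
st(); f=grab_frame("wrist")
P=depthpts(f); h=cv2.cvtColor(f["frame"],cv2.COLOR_RGB2HSV)
blue=(h[...,0]>105)&(h[...,0]<135)&(h[...,1]>60)&(h[...,2]>40)&(P[...,2]>.09)
pm=(P[...,2]>.078)&(P[...,2]<.092)&(h[...,1]<60)
for m in (blue,pm):
    m=cv2.erode(m.astype(np.uint8),np.ones((9,9)))>0; Q=P[m]
    for _ in range(3):
        o=Q.mean(0); c=np.linalg.lstsq(np.c_[Q[:,:2]-o[:2],np.ones(len(Q))],Q[:,2],rcond=None)[0]
        e=Q[:,2]-np.c_[Q[:,:2]-o[:2],np.ones(len(Q))]@c; Q=Q[abs(e)<2*e.std()]
    print("z",c[2].round(4),"slopes",c[:2].round(3),"resid",e.std().round(5),o.round(3),len(Q))
```

```text
t 9.03 p [ 542.5 -202.6  156.9] yawx 109.7 zax [ 0. -0. -1.] q6 -2.315 F [-1.1  0.2  2.2] T [ 0.03  0.14 -0.01] gap 10.5
z 0.1023 slopes [ 0.001 -0.   ] resid 0.00054 [ 0.518 -0.212  0.102] 21477
z 0.0843 slopes [ 0. -0.] resid 0.00054 [ 0.487 -0.221  0.084] 25201
```

The cover is level (slope ≤0.001) and the plate sits 18.0 mm above the pump top (103−85), so it is fully seated. Now I press the stud in, watching the force.

```bash
python3 -m handwheel '0 0 1 0 0 0 1;0 0 2 0 0 0 1;0 0 3 0 0 0 1;0 0 4 0 0 0 1;0 0 4 0 0 0 1;0 0 4 0 0 0 1'; python3 -c "from h import *;st()"
```

```text
t: 9.58
eef_pos: [0.5425, -0.2025, 0.1529]
ee_rot: [0.0, 0.575, 0.818, 0.0]
ft_force: [-0.5, 0.7, 2.8]
finger_gap: 0.124
t 9.58 p [ 542.5 -202.5  152.9] yawx 109.75 zax [ 0. -0. -1.] q6 -2.316 F [-0.5  0.7  2.8] T [ 0.02  0.08 -0.03] gap 10.5
```

```bash
python3 -m handwheel '0 0 1 0 0 0 1;0 0 2 0 0 0 1;0 0 3 0 0 0 1;0 0 4 0 0 0 1;0 0 4 0 0 0 1;0 0 4 0 0 0 1'; python3 -c "from h import *;st()"
```

```text
t: 10.08
eef_pos: [0.5425, -0.2025, 0.1489]
ee_rot: [0.0, 0.575, 0.818, 0.0]
ft_force: [-0.5, -0.7, 4.2]
finger_gap: 0.122
t 10.08 p [ 542.5 -202.5  148.9] yawx 109.75 zax [ 0. -0. -1.] q6 -2.316 F [-0.5 -0.7  4.2] T [-0.01  0.15 -0.01] gap 10.4
```

```bash
python3 -m handwheel '0 0 0.5 0 0 0 1;0 0 1 0 0 0 1;0 0 1.5 0 0 0 1;0 0 1.5 0 0 0 1;0 0 1.5 0 0 0 1'; python3 -c "from h import *;st()"
```

```text
t: 10.5
eef_pos: [0.5425, -0.2025, 0.1474]
ee_rot: [0.0, 0.575, 0.818, 0.0]
ft_force: [0.0, -0.7, 4.4]
finger_gap: 0.129
t 10.5 p [ 542.5 -202.5  147.4] yawx 109.75 zax [ 0. -0. -1.] q6 -2.316 F [ 0.  -0.7  4.4] T [-0.02  0.06 -0.01] gap 11.0
```

```bash
python3 -m handwheel '0 0 0.5 0 0 0 1;0 0 1 0 0 0 1;0 0 1 0 0 0 1;0 0 1 0 0 0 1'; python3 -c "from h import *;st()"
```

```text
t: 10.83
eef_pos: [0.5425, -0.2025, 0.1464]
ee_rot: [0.0, 0.575, 0.818, 0.0]
ft_force: [1.3, 0.4, 5.7]
finger_gap: 0.131
t 10.83 p [ 542.5 -202.5  146.4] yawx 109.75 zax [ 0. -0. -1.] q6 -2.316 F [1.3 0.4 5.7] T [-0.14  0.04 -0.06] gap 11.1
```

```bash
python3 -m handwheel '0 0 0.4 0 0 0 1;0 0 0.7 0 0 0 1;0 0 0.7 0 0 0 1;0 0 0.7 0 0 0 1'; python3 -c "from h import *;st()"
```

```text
t: 11.17
eef_pos: [0.5424, -0.2025, 0.1456]
ee_rot: [0.0, 0.575, 0.818, 0.0]
ft_force: [-0.8, -0.3, 5.1]
finger_gap: 0.121
t 11.17 p [ 542.4 -202.5  145.6] yawx 109.75 zax [ 0. -0. -1.] q6 -2.316 F [-0.8 -0.3  5.1] T [-0.13  0.05 -0.  ] gap 10.3
```

```bash
python3 -m handwheel '0 0 0.4 0 0 0 1;0 0 0.4 0 0 0 1;0 0 0.4 0 0 0 1'; python3 -c "from h import *;st()"
```

```text
t: 11.42
eef_pos: [0.5425, -0.2025, 0.1453]
ee_rot: [0.0, 0.575, 0.818, 0.0]
ft_force: [-0.2, -0.9, 4.7]
finger_gap: 0.126
t 11.42 p [ 542.5 -202.5  145.3] yawx 109.75 zax [ 0. -0. -1.] q6 -2.316 F [-0.2 -0.9  4.7] T [-0.16 -0.01 -0.02] gap 10.7
```

```bash
python3 -m handwheel '0 0 0.4 0 0 0 1;0 0 0.7 0 0 0 1;0 0 0.7 0 0 0 1;0 0 0.7 0 0 0 1'; python3 -c "from h import *;st()"
```

```text
t: 11.75
eef_pos: [0.5425, -0.2025, 0.145]
ee_rot: [0.0, 0.575, 0.818, 0.0]
ft_force: [-0.8, -0.1, 7.6]
finger_gap: 0.126
t 11.75 p [ 542.5 -202.5  145. ] yawx 109.75 zax [ 0. -0. -1.] q6 -2.316 F [-0.8 -0.1  7.6] T [-0.08  0.15 -0.02] gap 10.7
```

```bash
python3 -m handwheel '0 0 0.4 0 0 0 1;0 0 0.6 0 0 0 1;0 0 0.6 0 0 0 1;0 0 0.6 0 0 0 1'; python3 -c "from h import *;st()"
```

```text
t: 12.08
eef_pos: [0.5425, -0.2025, 0.1448]
ee_rot: [0.0, 0.575, 0.818, 0.0]
ft_force: [-1.8, -0.6, 8.8]
finger_gap: 0.125
t 12.08 p [ 542.5 -202.5  144.8] yawx 109.75 zax [ 0. -0. -1.] q6 -2.316 F [-1.8 -0.6  8.8] T [ 0.02  0.29 -0.03] gap 10.6
```

Bottom felt. Over the last 1.3 mm commanded, the stud moved only about 0.5 mm and the force rose from 5 to 8.8 N, with the TCP at 144.8 (about 14.5 mm in). I turn clockwise in 30° stages, allowing for the roughly 1 mm grip offset along the bar.

```bash
python3 -m handwheel '0.1 0 0 0 0 5 1;0.2 0 0 0 0 10 1;0.3 0 0 0 0 15 1;0.4 0.1 0 0 0 20 1;0.4 0.1 0 0 0 25 1;0.5 0.1 0 0 0 30 1;0.5 0.1 0 0 0 30 1;0.5 0.1 0 0 0 30 1'; python3 -c "from h import *;st()"
```

```text
t: 12.75
eef_pos: [0.5425, -0.2022, 0.1448]
ee_rot: [0.0, 0.768, 0.641, 0.0]
ft_force: [-1.2, -0.3, 9.1]
finger_gap: 0.128
t 12.75 p [ 542.5 -202.2  144.8] yawx 79.74 zax [ 0.001 -0.001 -1.   ] q6 -1.791 F [-1.2 -0.3  9.1] T [-0.17  0.28 -0.05] gap 10.9
```

```bash
python3 -m handwheel '0.1 0 0 0 0 5 1;0.2 0 0 0 0 10 1;0.3 0 0 0 0 15 1;0.4 0.1 0 0 0 20 1;0.4 0.1 0 0 0 25 1;0.5 0.1 0 0 0 30 1;0.5 0.1 0 0 0 30 1;0.5 0.1 0 0 0 30 1'; python3 -c "from h import *;st()"
```

```text
t: 13.42
eef_pos: [0.5425, -0.202, 0.1448]
ee_rot: [0.001, 0.907, 0.421, -0.0]
ft_force: [-2.9, -1.7, 8.7]
finger_gap: 0.126
t 13.42 p [ 542.5 -202.   144.8] yawx 49.74 zax [ 0.    -0.001 -1.   ] q6 -1.267 F [-2.9 -1.7  8.7] T [-0.26  0.32 -0.09] gap 10.7
```

```bash
python3 -m handwheel '0.1 0 0 0 0 5 1;0.2 0 0 0 0 10 1;0.3 0 0 0 0 15 1;0.4 0.1 0 0 0 20 1;0.4 0.1 0 0 0 25 1;0.4 0.1 0 0 0 30 1;0.4 0.1 0 0 0 30.5 1;0.4 0.1 0 0 0 30.5 1'; python3 -c "from h import *;st()"
```

```text
t: 14.08
eef_pos: [0.5428, -0.2018, 0.1448]
ee_rot: [0.001, 0.986, 0.167, -0.0]
ft_force: [-1.7, -1.9, 8.9]
finger_gap: 0.126
t 14.08 p [ 542.8 -201.8  144.8] yawx 19.22 zax [ 0.    -0.001 -1.   ] q6 -0.733 F [-1.7 -1.9  8.9] T [-0.33  0.44 -0.05] gap 10.7
```

```bash
python3 -m handwheel '0 0 -1 0 0 0 1;0 0 -2 0 0 0 1;0 0 -3 0 0 0 1;0 0 -4 0 0 0 1;0 0 -4 0 0 0 1;0 0 -4 0 0 0 1'
python3 - <<'E'
from h import *
st(); f=grab_frame("wrist"); P=depthpts(f); h=cv2.cvtColor(f["frame"],cv2.COLOR_RGB2HSV)
cv2.imwrite("pics/w5.png",f["frame"][:,:,::-1])
red=((h[...,0]<6)|(h[...,0]>174))&(h[...,1]>150)&(P[...,2]>.09)
for k in big(red,3): print("red",ray(f,cv2.minAreaRect(k)[0],.103)[0]*1000)
E
```

```text
t: 14.58
eef_pos: [0.5427, -0.2016, 0.1478]
ee_rot: [0.0, 0.986, 0.167, -0.0]
ft_force: [-1.0, -3.8, 4.7]
finger_gap: 0.124
t 14.58 p [ 542.7 -201.6  147.8] yawx 19.26 zax [-0.    -0.001 -1.   ] q6 -0.734 F [-1.  -3.8  4.7] T [-0.72  0.1   0.  ] gap 10.6
red [ 530.21595905 -164.39660067  103.        ]
red [ 545.55465997 -294.75574824  103.        ]
red [ 419.43204971 -129.7603673   103.        ]
```

View pics/w5.png

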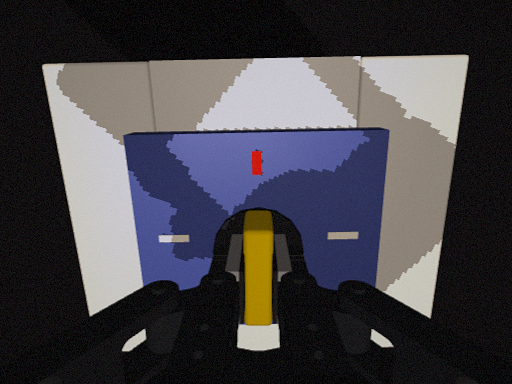

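The bar now lies in line with the red mark at (257,162), with the white marks crosswise at (174,238) and (343,235). It is turned about 90° and the cover is square on the pump. I let go and retreat straight up.

```bash
python3 -m handwheel '0 0 0 0 0 0 0.4;0 0 0 0 0 0 0.4;0 0 0 0 0 0 0.4;0 0 0 0 0 0 0.4;0 0 -10 0 0 0 0.4;0 0 -30 0 0 0 0.4;0 0 -60 0 0 0 0.4;0 0 -90 0 0 0 0.4;0 0 -110 0 0 0 0.4;0 0 -110 0 0 0 0.4;0 0 -110 0 0 0 0.4;0 0 -110 0 0 0 0.4'
python3 - <<'E'
from h import *
st(); f=grab_frame("wrist"); P=depthpts(f); h=cv2.cvtColor(f["frame"],cv2.COLOR_RGB2HSV)
cv2.imwrite("pics/w6.png",f["frame"][:,:,::-1])
blue=(h[...,0]>105)&(h[...,0]<135)&(h[...,1]>60)&(h[...,2]>40)&(P[...,2]>.095)&(P[...,2]<.11)
R=rect(f,cv2.convexHull(big(blue)[0]),.103); print("cover",R,"z",np.median(P[blue][:,2]),"pump z",np.median(P[(P[...,2]>.08)&(P[...,2]<.09)][:,2]))
yel=(h[...,0]>20)&(h[...,0]<35)&(h[...,1]>110)&(h[...,2]>80)&(P[...,2]>.125)
z=np.percentile(P[yel][:,2],70); print("bar",rect(f,big(yel)[0],z),"top z",z)
pm=((P[...,2]>.081)&(P[...,2]<.0885))|(P[...,2]>.09)&(P[...,2]<.16)
print("pump",rect(f,cv2.convexHull(big(pm)[0]),.085))
E
```

```text
t: 15.63
eef_pos: [0.5422, -0.2009, 0.2573]
ee_rot: [-0.0, 0.986, 0.167, -0.0]
ft_force: [-0.5, -0.1, -0.8]
finger_gap: 0.606
t 15.63 p [ 542.2 -200.9  257.3] yawx 19.25 zax [-0.001  0.001 -1.   ] q6 -0.734 F [-0.5 -0.1 -0.8] T [ 0.01  0.04 -0.04] gap 51.5
cover ((543.9298095703125, -201.4921875), (128.928955078125, 109.86341857910156), 20.400442123413086) z 0.10225409307604255 pump z 0.08426935575052273
bar ((542.830322265625, -198.97659301757812), (11.627903938293457, 47.12931823730469), 19.263612747192383) top z 0.14848179209302034
pump ((543.426513671875, -201.49240112304688), (217.97869873046875, 179.53192138671875), 20.428409576416016)
```

View pics/w6.png

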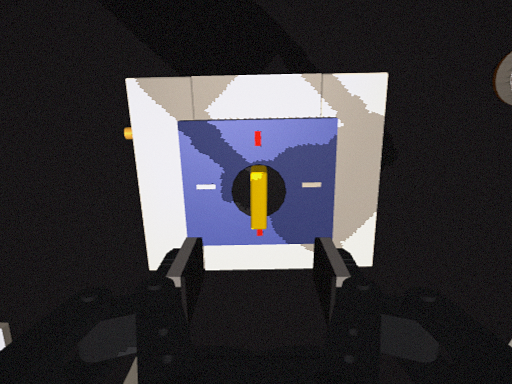

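Locked: the bar's top is at 149 mm, so the stud is 11 mm in (14.5 minus the 4 mm spring-back). The turn is 91°, and the cover is 0.5 mm from the pump centre. I do a quick numeric check on the things to leave alone, then hand in.

Run:
```python
from h import *
from rig import ctrl
a=np.load("pics/top0.npz")["frame"].astype(int); b=grab_frame("top")["frame"].astype(int)
for n,(u,v) in dict(bottle=(637,328),basket=(178,300),jar=(417,209)).items():
    s=np.s_[int(v*.64)-18:int(v*.64)+18,int(u*.64)-18:int(u*.64)+18]; print(n,np.abs(a[s]-b[s]).mean().round(1))
st(); print(ctrl.job_done())
```

```text
bottle 1.3
basket 0.6
jar 1.2
t 15.73 p [ 541.7 -200.7  256. ] yawx 19.25 zax [-0.003  0.001 -1.   ] q6 -0.734 F [ 0.1 -1.2  0.6] T [-0.02 -0.02  0.01] gap 51.2
the job is handed in; nothing more can be done
None
```

The blue cover is back on the pump and locked, and I handed the job in at 15.7 s; no verdict is reported. I carried it over by its stud and seated it on the coaming. I pressed the stud until I felt the bottom, turned it a quarter turn clockwise, let go and moved clear.

**Last checks:**
- **Cover:** it is within about 0.5 mm of the pump centre. Its plate is 18.0 mm above the pump top, as it should be. It measured level just before I pressed the stud.
- **Stud:** it bottomed about 14.5 mm in and now stays about 11 mm in after springing back. It is turned about 91°.
- **Force:** the wrist read at most 9.1 N between moves, about 12 N on the pump with the cover's weight. It was not read during the moves.
- **Bottle, basket and jar:** they look unchanged in the top view.

**Checks that disagreed:**
- The first fit of the cover's level showed a false 0.04 tilt; it came out at 0.001 once outliers were dropped.
- The different views put the pump centre up to 3 mm apart, so I used the close view to place the cover.

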